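# Pin the looper carriage in line and snap the cover shut

## Robot

A 6-joint arm with a two-finger parallel gripper is mounted at the origin on the work surface. World frame = base frame: x ahead of the robot, y to its left, z up, the work surface at z = 0. Lengths are in mm, angles in degrees, forces in N, time in s.
With the tool pointing down it reaches from about 300 to 850 mm from the base axis. Payload 4.2 kg.
Tool frame: the origin (TCP) lies on the centre line of the jaws, within the pads' length; the fingertips stand 14 mm ahead of it and the grasp point (between the pads) lies 5 mm behind it (env.finger_overhang is the z of the fingertips in the tool frame, in mm); z points along the fingers, y is the line along which they close (so a half turn about z gives the same grasp; the last joint's range is limited). The gripper opens to 91 mm and grips with 3 to 60 N. Pads are 32 mm wide; open, the fingers measure 118 mm over their backs; the gripper's body (76 mm by 178 mm) begins 60 mm behind the grasp point.
Start: joints at [64.229, 18.312, 89.639, -0, 72.044, -1.146], TCP at [239.6, 522.718, 227.976] pointing down, gripper open.
Joint ranges: [-177.97, 177.97], [-48.28, 115.42], [12.27, 149.76], [-77.06, 257.06], [2.81, 150.46], [-146.56, 146.56]. Speed limits (degrees/s): [147.25, 147.25, 180, 180, 180, 180].

## Interface

Orientations are given as [roll, pitch, yaw] about the fixed x, y, z axes, in that order (R = Rz(yaw) Ry(pitch) Rx(roll)).
In Python, from workcell import sensors, viewer, env gives the robot as it stands. The module is installed in compiled form; this text tells all that it offers.
- The arm moves only by the tool step_arm, never from a script. Its argument "plan" is one flat list of numbers, 6 for each row, row after row: the shift along the tool's x, y, z in cm, then the turn, a rotation vector about the tool's x, y, z in rad. In form: [x, y, z, wx, wy, wz, x, y, z, wx, wy, wz, ...]. A call has 1 to 5 rows; each row shifts and turns the commanded pose from where the row before left it, along the tool's axes as they then stand; what a row does not reach is not made up. A row lasts 1/12 s, in which the tool goes at most 41.7 mm and 7.16 degrees, less where a joint would pass 70% of its speed; a pose out of reach is approached as far as the arm can. A call is refused whole if a number of a shift passes 4.17 or a number of a turn 0.125, either way. A call with a gripper value outside its range is refused whole. "hand" is the finger opening in cm, from 0 to 9.12, set as the call begins (left out, the last holds). The fingers move at their own pace and stop on an object; "newtons" is the grip in N (left out, the last holds). Time passes only in rows, so rows that do not move let the fingers close. It gives the time, the measured TCP pose, the force, the opening and the grip force at its end, in the units of the state.
- sensors.state(): the state, without advancing time (a new reading comes with each control period).
- viewer.grab_frame(name): name is "side" or "top"; returns a dict with "img" (384x512x3 uint8, red, green, blue), "fx", "fy", "cx", "cy" (pixels), "position" and "attitude" of the camera in the world. Camera axes: x right, y down, z forward; pixel columns grow to the right and rows downward; lengths in mm; the calibration is good to about 2 mm. A picture is of the moment at which its call begins. There is no depth.
- env.job_done(): hands the job in; it is judged then, once.
Trained networks look in a picture, given as the dict that the camera call returned (one of the last four; its "shot" number tells which), for a name from the list of things; names that differ only in an ending like _2 or _b are one class to them, and where a whole thing is asked for, a point or a joint stands for the part that bears it (a point fixed in the world has none). Each returns a list of dicts, best first, with "score" (0 to 1); they miss things now and then, are a little off and sometimes report something else, mostly with a low value. They report only what shows in the picture. A call takes as long as a camera call.
- viewer.boxes_of(name, picture): "location" ([column, row] in pixels, amid what is visible of it).
- viewer.pinpoint(name, picture): "location" ([column, row] in pixels: a listed point, or the origin of a listed thing).
The state is a dict: "time_s": time; "qpos": joint angles; "qvel": joint speeds; "effort": joint torques, N m; "ee_pos": TCP position; "ee_rot": TCP orientation; "force": force on the tool from outside, world axes, zero at the start; "torque": the same for the moment, N m; "gripper_width": finger opening in mm; "gripper_force": force on a finger pad.
Only numpy, scipy, OpenCV 4.12 (cv2) and the standard library are available. Lean on these libraries where they do the work, as an engineer would, in place of code of your own. Each camera call takes 0.05 s, during which the arm holds its last target. There are 200 camera calls.

## Task

Lock this overlocker looper unit for transport: take the red-handled tapered drift out of the wooden stand and push it straight down through the carriage hole and the frame hole beneath it, which are out of line, until its collar sits fully home on the carriage and the two holes are pulled into line. Leave the drift in, then swing the white cover over it and press it down until its sprung latch snaps in. Leave the other two pins standing in the stand and do not disturb the loose things on the bench.

Things in the scene. Friction and masses are not known exactly. Their poses are not given: they have to be found in the camera images.
- drift_grip (a point): Tapered drift, upright in the stand. Red handle 20 mm diameter, 44 mm tall, on a steel collar 30 mm diameter, 4 mm thick; below the collar a shank of 15 mm diameter for 24 mm, then a 36 mm taper to a flat 4 mm tip. This point lies on the axis inside the handle, 28 mm above the collar's underside, 20 mm below the handle's top; z points up the axis. About 0.11 kg.
- drift_tip (a point): The tip of the drift's taper, 60 mm below the underside of its collar (88 mm below drift_grip); z points up along the drift.
- stand: Fixed wooden block 200 x 60 x 70 mm, origin at the centre of its underside, with three 18 mm through holes in a row along its x axis (at -65, 0 and +65 mm). The drift and two other pins hang in them by their collars, in any order.
- punch: Straight punch in the stand, blue handle 20 mm diameter and 44 mm tall, same collar as the drift; origin at the centre of the collar's underside. Not to be used.
- gauge: Straight gauge pin in the stand, yellow handle 16 mm diameter and 30 mm tall, same collar; origin at the centre of the collar's underside. Not to be used.
- unit: Looper unit, fixed: grey cast base 176 x 164 mm, origin at the centre of its underside, z up. Cover hinge along its +y edge; latch strike at the middle of its -y edge, up to 100 mm high. 10 mm from its centre towards -y a bright steel carriage plate (100 x 74 x 12 mm, between two dark guide bars) lies on the grey frame plate (12 mm thick). Free depth below for the whole drift.
- frame_hole (a point): Centre of the fixed hole (16 mm diameter, right through) in the frame plate, at that plate's top face, 73 mm above the bench and 12 mm below the carriage's top; axes as the unit's.
- carriage_hole (a point): Centre of the hole (16 mm diameter, right through) in the sliding carriage, at the carriage's top face, 85 mm above the bench.
- carriage (a joint): How far the carriage hole stands from the frame hole along the unit's +x axis, in m; 0 = in line. It starts 4 to 6.5 mm out, at positive values, and slides with about 4 N of friction.
- cover (a joint): Opening angle of the white cover, rad: 0 shut, 1.5 to 1.7 at the start, 1.75 the stop. Stiff hinge: it stays where left. A hollow shell, 160 mm along the hinge, 158 mm across, 0.2 kg; shut, its outer panel lies 58 mm above the hinge axis and just clears a drift that is home. Open, it stands up to 260 mm above the bench beyond the unit's +y edge; shutting, it swings over towards -y.
- cover_hinge (a point): Middle of the cover's hinge axis, 85 mm above the bench, 81.5 mm from the unit's centre on its +y side; the axis runs along the unit's x (this point's x axis). Does not move with the cover.
- cover_pad (a point): Centre of a red 30 mm square on the outer face of the cover's panel, 120 mm from the hinge axis along the panel and on the panel's surface: the place to push. It turns with the cover: y points along the panel towards the hinge, z out of the panel.
- latch (a joint): How far the brass latch tongue at the middle of the cover's free edge is pressed in, m: 0 = fully out. It sticks out 5 mm, flat above, bevelled below, sprung outward; over the last 10 mm or so of the free edge's travel it rides over the strike and snaps out beneath it. Shutting takes under 10 N at the red square.
- cone_red: Loose cone of red thread, 60 mm wide, 100 mm tall, bystander; origin under its centre.
- cone_cream: Loose cone of cream thread, 60 mm wide, 100 mm tall, bystander; origin under its centre.
- oil: Loose small oil bottle, 44 mm wide, 110 mm tall, bystander; origin under its centre.
- driver: Loose screwdriver, yellow handle, 170 mm long, lying on the bench, bystander.
- spanner: Loose steel spanner, 130 mm long, lying on the bench, bystander.

How it is judged:
By the outcome, as a careful person would: the job done as asked, in the order asked, and still so for the second after the job is handed in, with the robot touching nothing.
It also fails if it takes over 62 s, if anything falls off the work surface, if the arm or the gripper's body presses on something with over 40 N, if the wrist force passes 120 N, or if a joint passes its speed limit or range.

## Working session

There is one attempt and no reset: what is moved stays moved. The work goes in short steps, Python scripts to look and compute and a tool call to move; the robot and the scene stay as the last step left them, time stands still between calls to the robot, and variables do not carry over. Pictures are saved under pics/ and viewed, at most 10 in all, crops included, and the job is handed in when it is done.

Besides the shell and the picture viewer there is one more tool, called after "Call:" as a command line: name --argument value ..., lists and objects as JSON in quotes. step_arm: Moves the arm, as the interface text tells. Its arguments: {"type":"object","properties":{"plan":{"type":"array","items":{"type":"number"}},"hand":{"type":"number"},"newtons":{"type":"number"}},"required":["plan"]}

```bash
mkdir -p pics
cat > h.py <<'E'
import numpy as np, cv2
from scipy.spatial.transform import Rotation as R
from workcell import sensors, viewer, env
def rot(a):
    a=np.array(a,float)
    return a if a.shape==(3,3) else R.from_euler('xyz',a,degrees=True).as_matrix()
def ray(p,uv):
    d=rot(p['attitude'])@np.array([(uv[0]-p['cx'])/p['fx'],(uv[1]-p['cy'])/p['fy'],1])
    return np.array(p['position'],float),d/np.linalg.norm(d)
def atz(p,uv,z):
    o,d=ray(p,uv); return o+d*(z-o[2])/d[2]
def tri(p,a,q,b):
    o1,d1=ray(p,a);o2,d2=ray(q,b)
    t=np.linalg.lstsq(np.c_[d1,-d2],o2-o1,rcond=None)[0]
    x,y=o1+t[0]*d1,o2+t[1]*d2
    return (x+y)/2,np.linalg.norm(x-y)
def proj(p,X):
    c=rot(p['attitude']).T@(np.array(X,float)-p['position'])
    return np.array([p['fx']*c[0]/c[2]+p['cx'],p['fy']*c[1]/c[2]+p['cy']])
E
cat > a.py <<'E'
from h import *
np.set_printoptions(precision=1,suppress=True)
P={n:viewer.grab_frame(n) for n in('side','top')}
for n,p in P.items():
    cv2.imwrite(f'pics/{n}0.png',p['img'][:,:,::-1]); print(n,p['position'],p['attitude'],p['fx'])
for k in 'drift_grip drift_tip stand punch gauge unit frame_hole carriage_hole cover_hinge cover_pad cone_red cone_cream oil driver spanner'.split():
    r={n:viewer.pinpoint(k,p)[:2] for n,p in P.items()}
    print(k,[(n,np.array(x['location']),round(x['score'],2)) for n in r for x in r[n]],end=' ')
    if r['side'] and r['top']: print(*tri(P['side'],r['side'][0]['location'],P['top'],r['top'][0]['location']))
    else: print()
print(sensors.state())
E
python3 a.py
```

```text
side [ 443.3 -884.1  666.8] [-121.8   -1.3   -6.8] 404.59440101081236
top [ 420.5    3.4 1403.6] [-173.2    0.4  -89.4] 452.4278620121807
drift_grip [('side', array([265.1, 255.2]), 0.69), ('side', array([290.1, 268.1]), 0.15), ('top', array([345.6, 195.5]), 0.4)] [ 548.6 -249.2  104.6] 7.670692076898325
drift_tip [('side', array([338.9, 246.1]), 0.38)] 
stand [('side', array([262.2, 289.5]), 0.59), ('side', array([288.7, 160.9]), 0.48), ('top', array([338.7, 200.1]), 0.95)] [ 544.9 -247.3    3.4] 9.88182477105742
punch [('side', array([290.8, 268.7]), 0.69), ('top', array([342.5, 171.6]), 0.62)] [ 615.5 -248.2   61.4] 10.385028449349226
gauge [('side', array([229. , 268.3]), 0.54), ('side', array([285.4, 159.1]), 0.33), ('top', array([260.9, 203.1]), 0.64), ('top', array([345.2, 215.2]), 0.45)] [ 514.8   -7.3 -148.4] 50.5267383661431
unit [('side', array([243.1, 222.7]), 0.93), ('top', array([257.6, 203.9]), 0.62), ('top', array([238., 127.]), 0.49)] [528.4   4.3   2.3] 4.837306766893617
frame_hole [('side', array([242.8, 202.5]), 0.75), ('top', array([261. , 199.4]), 0.92)] [531.2 
[... 735 characters left out ...]
, array([201.6, 164.7]), 0.71), ('side', array([263.7, 255.9]), 0.25), ('top', array([145. , 237.1]), 0.7)] [420.2 351.1  -0.1] 0.17508838259500728
spanner [('side', array([330.2, 289.1]), 0.69), ('side', array([265. , 257.3]), 0.43), ('top', array([337.7, 149.1]), 0.69)] [ 704.8 -248.4   -9.7] 3.1455668207126926
{'time_s': 1.6, 'qpos': array([64.2, 18.3, 89.6, -0. , 72. , -1.1]), 'qvel': array([-0.1, -0.1,  0.1,  0. , -0. , -0.1]), 'effort': array([ -0. , -41.2, -23.2,   0.1,   0. ,  -0. ]), 'ee_pos': array([239.6, 522.7, 228. ]), 'ee_rot': array([180. ,   0. , 155.4]), 'force': array([-0.5, -0.2, -0.5]), 'torque': array([0., 0., 0.]), 'gripper_force': 0.0, 'gripper_width': 91.275354252374}
```

```bash
python3 -c "
import cv2
for n in('side','top'):
    i=cv2.imread(f'pics/{n}0.png'); i=i[90:330,150:406] if n=='side' else i[100:292,180:412]
    cv2.imwrite(f'pics/{n}0c.png',cv2.resize(i,None,fx=2.5 if n=='side' else 3,fy=2.5 if n=='side' else 3,interpolation=2))"
```

```text
(no output)
```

View pics/side0c.png

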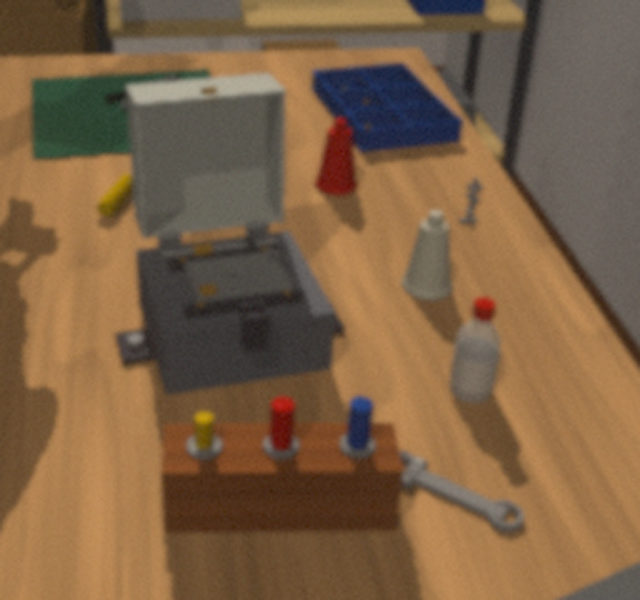

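View pics/top0c.png

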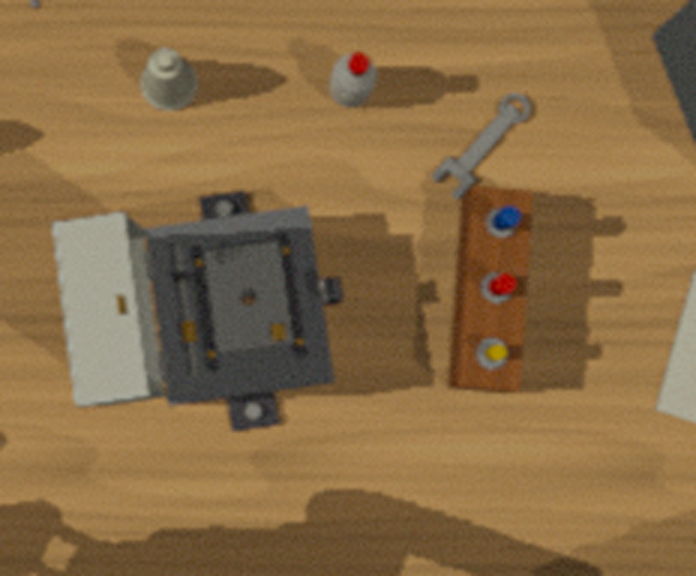

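```bash
cat > b.py <<'E'
from h import *
np.set_printoptions(precision=1,suppress=True)
Z=dict(drift_grip=98,stand=0,punch=70,gauge=70,unit=0,frame_hole=73,carriage_hole=85,cover_hinge=85,oil=0,cone_cream=0)
D={k:{'side':[], 'top':[]} for k in Z}
for i in range(3):
    for n in('side','top'):
        p=viewer.grab_frame(n)
        for k in Z:
            if i==2 and k in('oil','cone_cream','stand'): continue
            r=viewer.pinpoint(k,p)
            if r: D[k][n].append(np.r_[atz(p,r[0]['location'],Z[k])[:2],r[0]['score']])
for k in Z:
    print(k); [print('  ',n,*D[k][n]) for n in('side','top')]
t=viewer.grab_frame('top')
hsv=cv2.cvtColor(t['img'],cv2.COLOR_RGB2HSV)
f=lambda c:atz(t,(c[0]/3+180,c[1]/3+100),85)[:2]
for a,b in(((332,383),(307,208)),((168,402),(150,235)),((300,345),(286,238)),((212,355),(198,250))):
    d=f(b)-f(a); print('yaw',np.degrees(np.arctan2(d[1],d[0])),f(a),f(b))
print(sensors.state()['time_s'])
E
python3 b.py
```

```text
drift_grip
   side [ 552.5 -242.1    0.5] [ 548.  -256.     0.6] [ 552.3 -249.3    0.8]
   top [ 732.5 -110.4    0.7] [ 549.2 -247.2    0.5] [ 554.7 -251.4    0.6]
stand
   side [ 552.6 -239.9    0.9] [ 547.3 -247.3    0.8]
   top [ 542.2 -252.2    0.8] [ 530.9 -248.3    0.9]
punch
   side [ 613.6 -256.6    0.8] [ 608.8 -262.3    0.8] [ 614.4 -253.6    0.7]
   top [ 613.7 -245.2    0.6] [538.  -22.1   0.6] [ 614.  -245.8    0.6]
gauge
   side [ 484.1 -245.7    0.7] [ 483.6 -255.6    0.7] [ 480.2 -255.     0.6]
   top [ 484.  -249.6    0.4] [ 486.4 -250.2    0.4] [ 487.5 -248.5    0.4]
unit
   side [529.7  -1.5   1. ] [523.6  -0.1   0.8] [520.8  16.3   0.7]
   top [526.2   2.8   0.8] [540.5   3.    0.7]
frame_hole
   side [532.3 -16.9   0.8] [527.5  -3.9   0.8] [520.3 -10.8   1. ]
   top [531.   -1.8   0.8] [536.4  -8.8   0.9] [527.8  -3.3   0.8]
carriage_hole
   side [536.7  -0.4   1. ] [536.9  10.2   0.8] [535.2   4.1   0.9]
   top [534.8  -8.1   0.8] [535.7  -6.9   0.9] [534.9 -16.3   0.9]
cover_hinge
   side [518.   87.4   0.9] [514.1  90.4   0.7] [522.6  81.5   0.8]
   top [514.1  78.7   0.8] [526.4  79.8   0.9] [521.7  84.1   0.8]
oil
   side [ 767.5 -105.8    0.7] [526.9   1.    0.6]
   top [ 757.2 -111.7    0.7] [ 758.5 -119.     0.7]
cone_cream
   side [773.   83.8   0.9] [764.4  72.9   0.9]
   top [764.5  76.9   0.7] [760.   72.4   0.9]
yaw 8.179248452947768 [451.5 -92.2] [622.4 -67.6]
yaw 7.010355684328713 [431.8  66.2] [594.3  86.1]
yaw 7.632580235769812 [488.  -61.2] [592.5 -47.1]
yaw 8.21298031151732 [477.5  24.1] [579.9  38.9]
4.65
```

Call:
step_arm --plan '[0, 0, -2.5, 0, 0, 0.1, 0, 0, -3, 0, 0, 0.12, 0, 0, -3, 0, 0, 0.12, 0, 0, -3, 0, 0, 0.12, 0, 0, -2.5, 0, 0, 0.12]' --hand 4.5

```text
time_s: 5.07
ee_pos: [239.6, 522.8, 370.4]
ee_rot: [179.9, -0.1, 121.8]
force: [-0.4, 0.2, -0.3]
gripper_width: 60.8
gripper_force: 0.0
```

Call:
step_arm --plan '[0, 0, 0, 0, 0, 0.12, 0, 0, 0, 0, 0, 0.12, 0, 0, 0, 0, 0, 0.12, 0, 0, 0, 0, 0, 0.08, 0, 0, 0, 0, 0, 0]'

```text
time_s: 5.48
ee_pos: [239.6, 522.7, 368.0]
ee_rot: [180.0, -0.0, 96.9]
force: [0.2, 0.2, -0.8]
gripper_width: 45.0
gripper_force: 0.0
```

Call:
step_arm --plan '[-3.9, 1.05, 0, 0, 0, 0, -3.9, 1.05, 0, 0, 0, 0, -3.9, 1.05, 0, 0, 0, 0, -3.9, 1.05, 0, 0, 0, 0, -3.9, 1.05, 0, 0, 0, 0]'

```text
time_s: 5.9
ee_pos: [315.4, 333.8, 368.0]
ee_rot: [180.0, -0.0, 97.1]
force: [1.8, -0.2, 0.4]
gripper_width: 45.1
gripper_force: 0.0
```

Call:
step_arm --plan '[-3.9, 1.05, 0, 0, 0, 0, -3.9, 1.05, 0, 0, 0, 0, -3.9, 1.05, 0, 0, 0, 0, -3.9, 1.05, 0, 0, 0, 0, -3.9, 1.05, 0, 0, 0, 0]'

```text
time_s: 6.32
ee_pos: [391.0, 146.4, 368.2]
ee_rot: [179.9, -0.0, 97.1]
force: [0.7, -0.4, -0.5]
gripper_width: 45.0
gripper_force: 0.0
```

Call:
step_arm --plan '[-3.9, 1.05, 0, 0, 0, 0, -3.9, 1.05, 0, 0, 0, 0, -3.9, 1.05, 0, 0, 0, 0, -3.9, 1.05, 0, 0, 0, 0, -3.9, 1.05, 0, 0, 0, 0]'

```text
time_s: 6.73
ee_pos: [466.8, -41.1, 368.2]
ee_rot: [180.0, -0.0, 97.1]
force: [0.6, 1.3, 0.6]
gripper_width: 45.0
gripper_force: 0.0
```

Call:
step_arm --plan '[-3.9, 1.05, 0, 0, 0, 0, -3.9, 1.05, 0, 0, 0, 0, -3.9, 1.05, 1, 0, 0, 0, -3.9, 1.05, 1, 0, 0, 0, -3, 0.7, 3, 0, 0, 0]'

```text
time_s: 7.15
ee_pos: [539.8, -220.7, 321.5]
ee_rot: [179.6, 0.3, 97.0]
force: [1.4, 0.2, 0.7]
gripper_width: 45.0
gripper_force: 0.0
```

Call:
step_arm --plan '[-1, 0.2, 3, 0, 0, 0, -1, 0.2, 3, 0, 0, 0, 0, 0, 2.5, 0, 0, 0, 0, 0, 1.5, 0, 0, 0, 0, 0, 0, 0, 0, 0]'

```text
time_s: 7.57
ee_pos: [541.6, -235.6, 214.6]
ee_rot: [-179.6, -0.3, 97.0]
force: [-0.1, 1.1, 0.0]
gripper_width: 45.1
gripper_force: 0.0
```

Call:
step_arm --plan '[-0.7, 0.4, 2, 0, 0, 0, -0.7, 0.4, 2.5, 0, 0, 0, 0, 0, 1.7, 0, 0, 0, 0, 0, 0, 0, 0, 0]'

```text
time_s: 7.9
ee_pos: [552.1, -248.6, 154.4]
ee_rot: [-179.7, -0.2, 97.0]
force: [0.3, -0.2, -0.6]
gripper_width: 44.8
gripper_force: 0.0
```

Run:
```python
from h import *
np.set_printoptions(precision=1,suppress=True)
p=viewer.grab_frame('side');t=viewer.grab_frame('top');s=sensors.state();print(s['ee_pos'],s['ee_rot'])
for n,q in(('s',p),('t',t)):
    tip=s['ee_pos']-[0,0,14]; print(n,proj(q,tip),proj(q,[551,-249,98]),[ (np.array(r['location']),round(r['score'],2)) for r in viewer.pinpoint('drift_grip',q)[:2]])
a=cv2.resize(p['img'][190:310,210:330,::-1],(480,480),interpolation=2);b=cv2.resize(t['img'][130:250,290:410,::-1],(480,480),interpolation=2)
a=np.hstack([a[:,40:440],b[:,40:440]]);cv2.imwrite('pics/g1.png',a)
```

```text
[ 553.8 -249.2  157.9] [180.   0.  97.]
s [266.4 240.5] [264.3 257.6] [(array([267.6, 256.6]), 0.5)]
t [348.4 191. ] [345.2 193.6] []
```

View pics/g1.png

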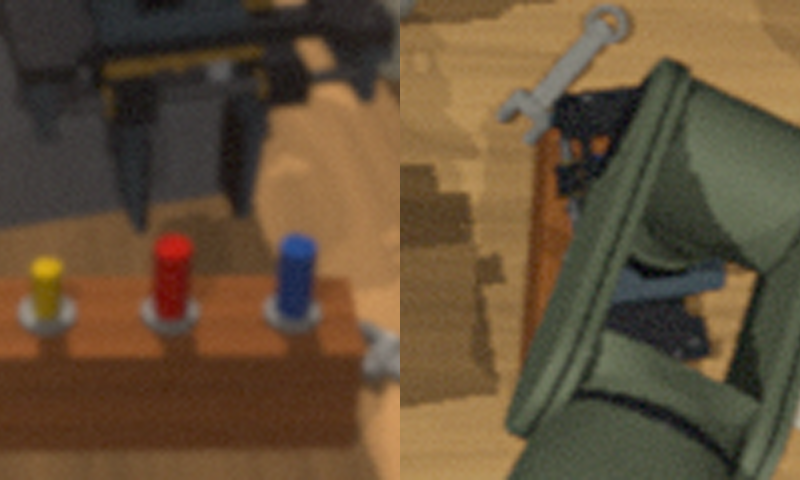

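Call:
step_arm --plan '[0, -0.6, 2, 0, 0, 0, 0, 0, 2.5, 0, 0, 0, 0, 0, 2, 0, 0, 0, 0, 0, 0, 0, 0, 0]'

```text
time_s: 8.43
ee_pos: [545.8, -248.9, 89.9]
ee_rot: [-179.8, -0.2, 97.0]
force: [-0.4, -0.0, -0.1]
gripper_width: 44.9
gripper_force: 0.0
```

Call:
step_arm --plan '[0, 0, 0, 0, 0, 0, 0, 0, 0, 0, 0, 0, 0, 0, 0, 0, 0, 0]' --hand 1.5 --newtons 8

```text
time_s: 8.68
ee_pos: [548.8, -250.4, 94.1]
ee_rot: [179.8, 0.1, 96.9]
force: [-0.4, -0.0, -0.2]
gripper_width: 28.1
gripper_force: 0.0
```

Call:
step_arm --plan '[0, 0, 0, 0, 0, 0, 0, 0, 0, 0, 0, 0, 0, 0, 0, 0, 0, 0]'

```text
time_s: 8.93
ee_pos: [548.0, -250.2, 93.5]
ee_rot: [179.9, 0.1, 96.9]
force: [-2.0, 1.0, 6.2]
gripper_width: 19.5
gripper_force: 8.0
```

Call:
step_arm --plan '[0, 0, 0, 0, 0, 0, 0, 0, 0, 0, 0, 0, 0, 0, -0.7, 0, 0, 0, 0, 0, -1, 0, 0, 0, 0, 0, -1.5, 0, 0, 0]' --newtons 45

```text
time_s: 9.35
ee_pos: [546.7, -249.4, 123.6]
ee_rot: [-179.9, -0.1, 96.9]
force: [0.3, -0.4, -2.2]
gripper_width: 18.7
gripper_force: 45.0
```

Call:
step_arm --plan '[0, 0, -2, 0, 0, 0, 0, 0, -2.5, 0, 0, 0, 0, 0, -2.5, 0, 0, 0, 0, 0, -2, 0, 0, 0, 0, 0, -1, 0, 0, 0]'

```text
time_s: 9.77
ee_pos: [548.5, -250.3, 227.6]
ee_rot: [179.7, 0.2, 96.9]
force: [0.5, 0.2, -0.5]
gripper_width: 19.4
gripper_force: 45.0
```

Call:
step_arm --plan '[2, 0.1, 0, 0, 0, 0, 3.5, 0.2, 0, 0, 0, 0, 4, 0.3, 0, 0, 0, 0, 4, 0.2, 0, 0, 0, 0, 4, 0.2, 0, 0, 0, 0]'

```text
time_s: 10.18
ee_pos: [535.4, -73.4, 223.6]
ee_rot: [-180.0, -0.0, 96.9]
force: [0.6, 0.6, -1.7]
gripper_width: 18.9
gripper_force: 45.0
```

Call:
step_arm --plan '[3.5, 0.2, 0, 0, 0, 0, 2.3, 0.15, 1, 0, 0, 0, 1, 0, 1, 0, 0, 0, 0, 0, 0.5, 0, 0, 0, 0, 0, 0, 0, 0, 0]'

```text
time_s: 10.6
ee_pos: [530.4, -7.3, 197.2]
ee_rot: [-179.8, 0.0, 97.0]
force: [0.2, -0.5, -1.2]
gripper_width: 19.3
gripper_force: 45.0
```

```bash
cat > c.py <<'E'
from h import *
import sys
np.set_printoptions(precision=1,suppress=True)
for i in range(3):
  for n in('side','top'):
    q=viewer.grab_frame(n); s=sensors.state(); ax=rot(s['ee_rot'])[:,2]; tip=s['ee_pos']+83*ax
    print(n,s['ee_pos'],'tip pred',tip,proj(q,tip))
    for k,z in(('drift_tip',None),('carriage_hole',85),('frame_hole',73)):
        r=viewer.pinpoint(k,q)[:1]
        if r: print('  ',k,np.array(r[0]['location']),round(r[0]['score'],2),atz(q,r[0]['location'],z or tip[2]))
    if i==0: cv2.imwrite('pics/%s_%s.png'%(sys.argv[1],n),q['img'][:,:,::-1])
a=cv2.imread('pics/%s_side.png'%sys.argv[1])[150:270,180:310];b=cv2.imread('pics/%s_top.png'%sys.argv[1])[150:250,200:310]
cv2.imwrite('pics/%s.png'%sys.argv[1],cv2.resize(a,None,fx=5,fy=5,interpolation=2))
E
python3 c.py i1
```

```text
side [531.1  -7.9 198. ] tip pred [530.9  -8.  115. ] [243.9 190.2]
   drift_tip [242.9 192.5] 0.78 [527.4 -18.6 115. ]
   carriage_hole [247.7 198.8] 0.76 [541.6  -3.2  85. ]
   frame_hole [241.6 203.8] 0.84 [525.3  -7.4  73. ]
top [531.9  -8.2 199.2] tip pred [532.   -8.3 116.2] [262.  198.8]
   carriage_hole [158.5 146.6] 0.67 [687.5 300.   85. ]
   frame_hole [260.6 201.4] 0.87 [528.1  -4.4  73. ]
side [531.6  -7.6 199.1] tip pred [531.7  -7.6 116.1] [244.2 189.8]
   drift_tip [244.5 191.7] 0.68 [531.6 -16.8 116.1]
   carriage_hole [246.3 200.1] 0.56 [537.4  -9.   85. ]
   frame_hole [242.7 205.7] 0.78 [527.3 -16.5  73. ]
top [531.5  -7.1 199. ] tip pred [531.5  -7.1 116. ] [261.6 199. ]
   drift_tip [261.7 202.1] 0.26 [522.7  -7.3 116. ]
   carriage_hole [258.7 199.7] 0.28 [532.1   1.2  85. ]
   frame_hole [262.7 199.8] 0.58 [532.9 -10.6  73. ]
side [531.5  -6.9 198.9] tip pred [531.5  -6.9 115.9] [244.1 189.7]
   drift_tip [245.4 189.4] 0.74 [535.   -5.6 115.9]
   carriage_hole [245.1 199.5] 0.64 [534.5  -6.   85. ]
   frame_hole [242.7 205.7] 0.82 [527.3 -16.5  73. ]
top [531.4  -6.9 198.9] tip pred [531.4  -6.9 115.9] [261.6 199. ]
   drift_tip [343.6 172.8] 0.28 [ 609.1 -241.8  115.9]
   frame_hole [259.2 201. ] 0.84 [529.3  -0.3  73. ]
```

View pics/i1.png

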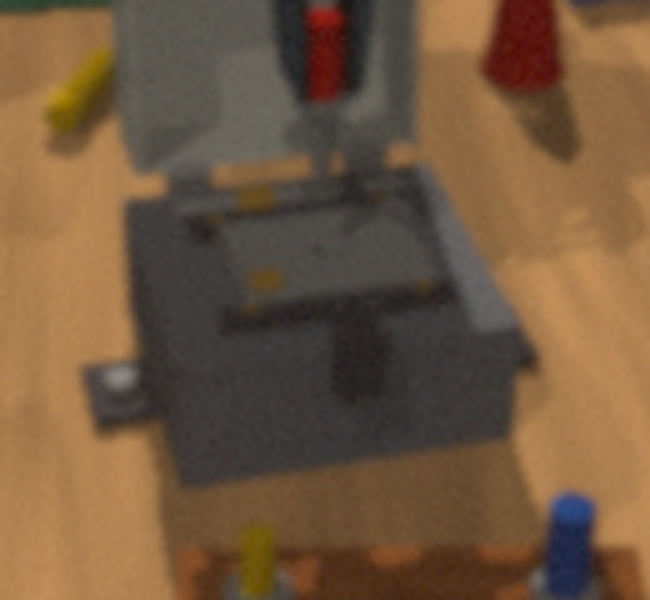

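Call:
step_arm --plan '[0, 0, 1.2, 0, 0, 0, 0, 0, 1.2, 0, 0, 0, 0, 0, 0.4, 0, 0, 0, 0, 0, 0.2, 0, 0, 0, 0, 0, 0.2, 0, 0, 0]'

```text
time_s: 12.22
ee_pos: [531.7, -7.0, 166.9]
ee_rot: [180.0, -0.0, 96.9]
force: [0.0, 0.5, -1.5]
gripper_width: 19.1
gripper_force: 45.0
```

Call:
step_arm --plan '[0, 0, 0.2, 0, 0, 0, 0, 0, 0.2, 0, 0, 0]'

```text
time_s: 12.38
ee_pos: [531.9, -7.0, 163.3]
ee_rot: [179.9, 0.0, 96.9]
force: [0.2, -0.4, -1.6]
gripper_width: 19.2
gripper_force: 45.0
```

Call:
step_arm --plan '[0, 0, 0.25, 0, 0, 0, 0, 0, 0.25, 0, 0, 0, 0, 0, 0.25, 0, 0, 0]'

```text
time_s: 12.63
ee_pos: [531.5, -7.0, 155.3]
ee_rot: [180.0, -0.0, 96.9]
force: [0.2, 0.3, -1.0]
gripper_width: 19.0
gripper_force: 45.0
```

Call:
step_arm --plan '[0, 0, 0.2, 0, 0, 0, 0, 0, 0.2, 0, 0, 0]'

```text
time_s: 12.8
ee_pos: [531.4, -7.0, 151.2]
ee_rot: [180.0, -0.0, 96.9]
force: [-0.4, 0.8, -0.7]
gripper_width: 18.9
gripper_force: 45.0
```

Call:
step_arm --plan '[0, 0, 0.25, 0, 0, 0, 0, 0, 0.25, 0, 0, 0]'

```text
time_s: 12.97
ee_pos: [531.5, -7.0, 146.2]
ee_rot: [180.0, -0.0, 96.9]
force: [-0.1, -0.4, -1.9]
gripper_width: 19.5
gripper_force: 45.0
```

Call:
step_arm --plan '[0, 0, 0.2, 0, 0, 0, 0, 0, 0.2, 0, 0, 0]'

```text
time_s: 13.13
ee_pos: [531.7, -7.0, 142.2]
ee_rot: [180.0, -0.0, 96.9]
force: [0.6, -0.4, -1.0]
gripper_width: 19.2
gripper_force: 45.0
```

Call:
step_arm --plan '[0, 0, 0.2, 0, 0, 0, 0, 0, 0.2, 0, 0, 0]'

```text
time_s: 13.3
ee_pos: [532.1, -6.9, 138.5]
ee_rot: [179.9, -0.0, 96.9]
force: [1.1, 1.0, -0.6]
gripper_width: 19.4
gripper_force: 45.0
```

Call:
step_arm --plan '[0, 0, 0.2, 0, 0, 0, 0, 0, 0.2, 0, 0, 0]'

```text
time_s: 13.47
ee_pos: [532.1, -6.9, 135.1]
ee_rot: [179.9, -0.0, 96.9]
force: [-0.3, 1.1, 5.9]
gripper_width: 19.0
gripper_force: 45.0
```

Call:
step_arm --plan '[0, 0, 0.2, 0, 0, 0, 0, 0, 0.2, 0, 0, 0]'

```text
time_s: 13.63
ee_pos: [531.6, -6.9, 131.2]
ee_rot: [180.0, -0.0, 96.9]
force: [-0.8, 0.4, 3.9]
gripper_width: 19.1
gripper_force: 45.0
```

Call:
step_arm --plan '[0, 0, 0.2, 0, 0, 0, 0, 0, 0.1, 0, 0, 0]'

```text
time_s: 13.8
ee_pos: [531.2, -6.9, 127.8]
ee_rot: [-180.0, -0.0, 96.9]
force: [-1.3, 0.5, 6.0]
gripper_width: 18.7
gripper_force: 45.0
```

Call:
step_arm --plan '[0, 0, 0.2, 0, 0, 0, 0, 0, 0.1, 0, 0, 0]'

```text
time_s: 13.97
ee_pos: [530.8, -7.0, 124.8]
ee_rot: [-179.9, -0.0, 96.9]
force: [-2.3, 0.4, 6.3]
gripper_width: 18.9
gripper_force: 45.0
```

Call:
step_arm --plan '[0, -0.1, 0.2, 0, 0, 0, 0, 0, 0.2, 0, 0, 0]'

```text
time_s: 14.13
ee_pos: [530.1, -7.0, 121.0]
ee_rot: [-180.0, -0.0, 96.9]
force: [-1.0, 0.9, 7.0]
gripper_width: 19.2
gripper_force: 45.0
```

Call:
step_arm --plan '[0, 0, 0.2, 0, 0, 0, 0, 0, 0.2, 0, 0, 0]'

```text
time_s: 14.3
ee_pos: [529.8, -7.1, 116.6]
ee_rot: [-179.9, -0.0, 96.9]
force: [-1.7, 0.3, 5.0]
gripper_width: 19.3
gripper_force: 45.0
```

Call:
step_arm --plan '[0, -0.1, 0.2, 0, 0, 0, 0, 0, 0.2, 0, 0, 0, 0, 0, 0.2, 0, 0, 0]'

```text
time_s: 14.55
ee_pos: [529.6, -7.2, 110.3]
ee_rot: [180.0, -0.0, 96.9]
force: [0.0, 1.0, 4.1]
gripper_width: 19.6
gripper_force: 45.0
```

Call:
step_arm --plan '[0, 0, 0.15, 0, 0, 0, 0, 0, 0.1, 0, 0, 0]'

```text
time_s: 14.72
ee_pos: [529.6, -7.2, 108.4]
ee_rot: [180.0, -0.0, 96.9]
force: [-3.0, 0.9, 15.4]
gripper_width: 19.3
gripper_force: 45.0
```

Call:
step_arm --plan '[0, 0, 0.1, 0, 0, 0, 0, 0, 0.1, 0, 0, 0]'

```text
time_s: 14.88
ee_pos: [529.6, -7.1, 108.3]
ee_rot: [180.0, -0.0, 96.9]
force: [-8.6, 1.0, 27.7]
gripper_width: 19.2
gripper_force: 45.0
```

Call:
step_arm --plan '[0, 0, 0.05, 0, 0, 0, 0, 0, 0, 0, 0, 0]'

```text
time_s: 15.05
ee_pos: [529.6, -7.1, 108.4]
ee_rot: [179.9, 0.0, 96.9]
force: [-7.3, 0.9, 23.2]
gripper_width: 19.2
gripper_force: 45.0
```

Call:
step_arm --plan '[0, 0, 0, 0, 0, 0, 0, 0, 0, 0, 0, 0, 0, 0, 0, 0, 0, 0]' --hand 4.5

```text
time_s: 15.3
ee_pos: [529.2, -7.4, 104.8]
ee_rot: [-180.0, 0.0, 96.9]
force: [0.7, 0.9, -0.1]
gripper_width: 36.7
gripper_force: 0.0
```

Call:
step_arm --plan '[0, 0, -0.5, 0, 0, 0, 0, 0, -1, 0, 0, 0, 0, 0, -2, 0, 0, 0, 0, 0, -3, 0, 0, 0, 0, 0, -3, 0, 0, 0]'

```text
time_s: 15.72
ee_pos: [529.0, -7.3, 201.3]
ee_rot: [-179.9, -0.0, 96.9]
force: [1.0, 0.5, -0.6]
gripper_width: 44.8
gripper_force: 0.0
```

Call:
step_arm --plan '[0, 0, -3.5, 0, 0, 0, 0, 0, -4, 0, 0, 0, 0, 0, -4, 0, 0, 0, 0, 0, -3, 0, 0, 0, 0, 0, -2, 0, 0, 0]'

```text
time_s: 16.13
ee_pos: [530.0, -7.3, 370.2]
ee_rot: [179.6, 0.1, 96.9]
force: [0.7, 1.0, 0.1]
gripper_width: 45.0
gripper_force: 0.0
```

Call:
step_arm --plan '[2.5, 0, 0, 0, 0, 0, 4, 0, 0, 0, 0, 0, 4, -0.1, 0, 0, 0, 0, 4, -0.1, 0, 0, 0, 0, 3.5, -0.1, 0, 0, 0, 0]' --hand 0 --newtons 20

```text
time_s: 16.55
ee_pos: [504.0, 173.0, 366.2]
ee_rot: [180.0, -0.0, 96.9]
force: [0.3, 0.0, 0.4]
gripper_width: 14.5
gripper_force: 0.0
```

Call:
step_arm --plan '[2, 0, 0, 0, 0, 0, 0.5, 0, 0, 0, 0, 0, 0, 0, 0, 0, 0, 0]'

```text
time_s: 16.8
ee_pos: [501.5, 196.9, 365.7]
ee_rot: [180.0, 0.0, 97.1]
force: [0.3, -0.6, -0.7]
gripper_width: 0.4
gripper_force: 0.0
```

Run:
```python
from h import *
np.set_printoptions(precision=1,suppress=True)
s=sensors.state();print(s['time_s'],s['ee_pos'],s['ee_rot'])
p=viewer.grab_frame('side');t=viewer.grab_frame('top')
cv2.imwrite('pics/c1s.png',p['img'][:,:,::-1]);cv2.imwrite('pics/c1t.png',t['img'][:,:,::-1])
a=cv2.resize(p['img'][70:270,190:310,::-1],(360,600),interpolation=2);b=cv2.resize(t['img'][130:280,180:290,::-1],(440,600),interpolation=2)
cv2.imwrite('pics/c1.png',np.hstack([a,b]))
y=np.radians(7.4);f=np.array([529.5,-7.1,0]);u=lambda x,yy,z:f+[x*np.cos(y)-(yy+10)*np.sin(y),x*np.sin(y)+(yy+10)*np.cos(y),z]
for th in(1.5,1.6,1.7):
    e=u(0,81.5-158*np.cos(th)+58*np.sin(th),85+158*np.sin(th)+58*np.cos(th)); print(th,e,proj(p,e),proj(t,e))
for k in('carriage_hole','cover_pad','drift_grip'):
    print(k,[(np.array(r['location']),round(r['score'],2)) for q in(p,t) for r in viewer.pinpoint(k,q)[:1]])
print('grip',proj(p,u(0,-10,113)),proj(t,u(0,-10,113)))
```

```text
16.8 [501.5 196.9 365.7] [180.    0.   97.1]
1.5 [511.7 129.9 246.7] [232.2 121.6] [208.6 201.9]
1.6 [509.7 145.7 241.2] [231.1 121.3] [202.7 202.8]
1.7 [507.7 160.9 234.2] [230.  121.6] [197.2 203.7]
carriage_hole [(array([245.2, 196.6]), 0.81), (array([264.7, 201.5]), 0.77)]
cover_pad [(array([230.8, 133.6]), 0.69)]
drift_grip [(array([242.6, 204.4]), 0.64), (array([262.5, 198.3]), 0.65)]
grip [243.3 190.7] [261.6 199.8]
```

View pics/c1.png

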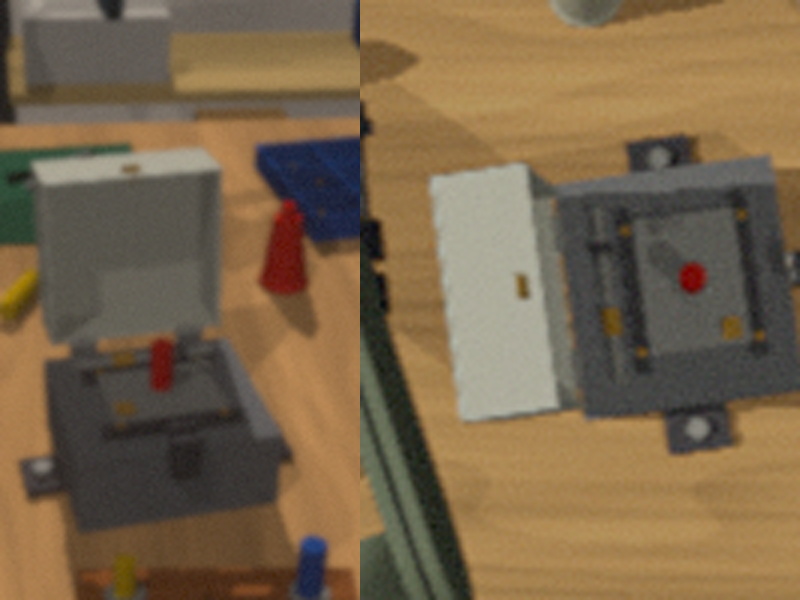

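Call:
step_arm --plan '[0, 0, 2.5, 0, 0, 0, 0, 0, 4, 0, 0, 0, 0, 0, 4, 0, 0, 0, 0, 0, 2.2, 0, 0, 0, 0, 0, 1, 0, 0, 0]'

```text
time_s: 17.62
ee_pos: [499.8, 194.7, 224.7]
ee_rot: [-179.6, 0.1, 96.9]
force: [-0.4, 0.2, 0.3]
gripper_width: 0.7
gripper_force: 0.0
```

Call:
step_arm --plan '[-0.8, 0, 0, 0, 0, 0, -0.8, 0, 0, 0, 0, 0, -0.5, 0, 0, 0, 0, 0, 0, 0, 0, 0, 0, 0]'

```text
time_s: 17.95
ee_pos: [505.6, 174.0, 230.5]
ee_rot: [179.8, -0.0, 96.8]
force: [-0.0, 0.3, 1.2]
gripper_width: 0.5
gripper_force: 0.0
```

Run:
```python
import numpy as np
th=np.r_[1.62,np.arange(1.55,-.01,-.1),0]
y=81.5-130*np.cos(th)+58*np.sin(th)+16;z=85+130*np.sin(th)+58*np.cos(th)+14
for i in range(len(th)): print(round(th[i],2),round(y[i]),round(z[i]), np.round([(y[i]-y[i-1])/10,-(z[i]-z[i-1])/10],2) if i else '')
```

```text
1.62 162 226 
1.55 153 230 [-0.9  -0.42]
1.45 139 235 [-1.34 -0.49]
1.35 126 239 [-1.38 -0.35]
1.25 112 241 [-1.41 -0.21]
1.15 97 241 [-1.42 -0.07]
1.05 83 241 [-1.42  0.07]
0.95 69 238 [-1.41  0.21]
0.85 55 235 [-1.38  0.35]
0.75 42 230 [-1.34  0.49]
0.65 29 224 [-1.28  0.62]
0.55 17 216 [-1.21  0.75]
0.45 6 208 [-1.13  0.86]
0.35 -5 198 [-1.04  0.97]
0.25 -14 187 [-0.94  1.07]
0.15 -22 176 [-0.83  1.16]
0.05 -29 163 [-0.71  1.24]
0.0 -32 157 [-0.31  0.64]
```

Call:
step_arm --plan '[-0.6, 0, 0, 0, 0, 0, -0.6, 0, 0, 0, 0, 0, -0.4, 0, 0, 0, 0, 0]'

```text
time_s: 18.2
ee_pos: [506.9, 159.4, 229.6]
ee_rot: [179.8, -0.1, 96.9]
force: [0.5, 3.4, 2.0]
gripper_width: 0.7
gripper_force: 1.6
```

Call:
step_arm --plan '[-0.7, 0, 0, 0, 0, 0, -0.7, 0, 0, 0, 0, 0, -0.7, 0, -0.2, 0, 0, 0]'

```text
time_s: 18.45
ee_pos: [509.0, 138.0, 230.5]
ee_rot: [180.0, -0.0, 96.9]
force: [0.0, 3.1, 2.6]
gripper_width: 0.4
gripper_force: 1.8
```

Call:
step_arm --plan '[-1.38, 0, -0.35, 0, 0, 0, -1.4, 0, -0.2, 0, 0, 0, -1.4, 0, -0.1, 0, 0, 0, -1.4, 0, 0.1, 0, 0, 0, -1.4, 0, 0.2, 0, 0, 0]'

```text
time_s: 18.87
ee_pos: [517.5, 67.5, 233.9]
ee_rot: [180.0, 0.1, 96.9]
force: [1.3, 2.1, 0.1]
gripper_width: 0.6
gripper_force: 0.7
```

Call:
step_arm --plan '[-1.4, 0, 0.3, 0, 0, 0, -1.35, 0, 0.5, 0, 0, 0]'

```text
time_s: 19.03
ee_pos: [520.4, 40.0, 225.8]
ee_rot: [-180.0, 0.1, 96.9]
force: [0.5, 1.5, 0.4]
gripper_width: 0.3
gripper_force: 0.5
```

Call:
step_arm --plan '[-1.28, 0, 0.6, 0, 0, 0, -1.2, 0, 0.75, 0, 0, 0, -1.13, 0, 0.86, 0, 0, 0]'

```text
time_s: 19.28
ee_pos: [524.8, 4.4, 203.1]
ee_rot: [-180.0, 0.0, 96.9]
force: [0.7, 1.4, 0.9]
gripper_width: 0.5
gripper_force: 0.3
```

Call:
step_arm --plan '[-1, 0, 0.95, 0, 0, 0, -0.9, 0, 1.05, 0, 0, 0]'

```text
time_s: 19.45
ee_pos: [527.1, -14.2, 182.7]
ee_rot: [-180.0, 0.0, 96.9]
force: [-0.1, 0.5, -0.3]
gripper_width: 0.3
gripper_force: 0.3
```

Call:
step_arm --plan '[-0.5, 0, 0.8, 0, 0, 0, -0.4, 0, 0.7, 0, 0, 0]'

```text
time_s: 19.62
ee_pos: [527.8, -22.8, 167.4]
ee_rot: [-179.9, 0.0, 96.9]
force: [-0.5, -0.4, 1.4]
gripper_width: 0.5
gripper_force: 0.3
```

Call:
step_arm --plan '[-0.2, 0, 0.4, 0, 0, 0, -0.1, 0, 0.3, 0, 0, 0]'

```text
time_s: 19.78
ee_pos: [528.1, -25.1, 161.4]
ee_rot: [-179.9, 0.0, 96.9]
force: [-2.7, -1.0, 7.7]
gripper_width: 0.0
gripper_force: 3.8
```

Call:
step_arm --plan '[0, 0, 0.2, 0, 0, 0, 0, 0, 0.2, 0, 0, 0]'

```text
time_s: 19.95
ee_pos: [528.9, -24.7, 158.0]
ee_rot: [179.9, 0.0, 97.0]
force: [-0.3, 0.1, -0.0]
gripper_width: 0.5
gripper_force: 0.0
```

Call:
step_arm --plan '[0, 0, 0.2, 0, 0, 0, 0, 0, 0.15, 0, 0, 0]'

```text
time_s: 20.12
ee_pos: [528.9, -24.6, 157.1]
ee_rot: [179.9, 0.0, 97.0]
force: [-7.8, -0.4, 26.4]
gripper_width: 0.4
gripper_force: 13.4
```

Call:
step_arm --plan '[0, 0, 0.15, 0, 0, 0, 0, 0, 0, 0, 0, 0]'

```text
time_s: 20.28
ee_pos: [528.9, -24.6, 157.1]
ee_rot: [179.8, 0.0, 97.0]
force: [-7.2, -1.2, 25.8]
gripper_width: 0.5
gripper_force: 12.7
```

Hard stop at z = 143 after the snap: shut. Retreat upward and away, then check.

Call:
step_arm --plan '[0, 0, -1, 0, 0, 0, 0, 0, -3, 0, 0, 0, 0, 0, -4, 0, 0, 0, 0, 0, -4, 0, 0, 0, 0, 0, -4, 0, 0, 0]'

```text
time_s: 20.7
ee_pos: [528.2, -24.2, 314.4]
ee_rot: [-180.0, -0.1, 97.0]
force: [1.6, -0.0, 0.0]
gripper_width: 0.4
gripper_force: 0.0
```

Call:
step_arm --plan '[2, 0, -2, 0, 0, 0, 4, -0.3, 0, 0, 0, 0, 4, -0.3, 0, 0, 0, 0, 4, -0.3, 0, 0, 0, 0, 4, -0.3, 0, 0, 0, 0]'

```text
time_s: 21.12
ee_pos: [494.2, 154.4, 332.9]
ee_rot: [180.0, -0.1, 96.9]
force: [-0.2, -0.1, -0.2]
gripper_width: 0.4
gripper_force: 0.0
```

Call:
step_arm --plan '[4, -0.3, 0, 0, 0, 0, 3, -0.3, 0, 0, 0, 0, 1, 0, 0, 0, 0, 0, 0, 0, 0, 0, 0, 0]'

```text
time_s: 21.45
ee_pos: [478.7, 233.4, 332.4]
ee_rot: [-180.0, -0.0, 97.2]
force: [-0.5, -0.1, -0.1]
gripper_width: 0.8
gripper_force: 0.0
```

Run:
```python
from h import *
np.set_printoptions(precision=1,suppress=True)
p=viewer.grab_frame('side');t=viewer.grab_frame('top')
a=cv2.resize(p['img'][110:310,170:350,::-1],(405,450),interpolation=2);b=cv2.resize(t['img'][110:280,200:350,::-1],(395,450),interpolation=2)
cv2.imwrite('pics/e.png',np.hstack([a,b]))
for k in('cover_pad','punch','gauge','oil','cone_red','cone_cream'):
    r=[viewer.pinpoint(k,q)[:1] for q in(p,t)]
    print(k,*(tri(p,r[0][0]['location'],t,r[1][0]['location']) if r[0] and r[1] else r))
y=np.radians(7.4);f=np.array([529.5,-7.1,0])
e=f+[28.5*np.sin(y),-28.5*np.cos(y),143];print('shut pad',e,proj(p,e),proj(t,e))
```

```text
cover_pad [539.9 -45.8 150.8] 14.691363347029858
punch [ 616.2 -252.7   61.4] 6.607933760233979
gauge [ 658.5  406.6 -495.8] 307.37320643251496
oil [{'location': [339.6, 246.4], 'score': 0.63}] []
cone_red [702.6 333.5  22.8] 4.647876808656893
cone_cream [768.7  79.8 -10.4] 9.194068110628114
shut pad [533.2 -35.4 143. ] [245.9 186.5] [271.8 197.7]
```

View pics/e.png

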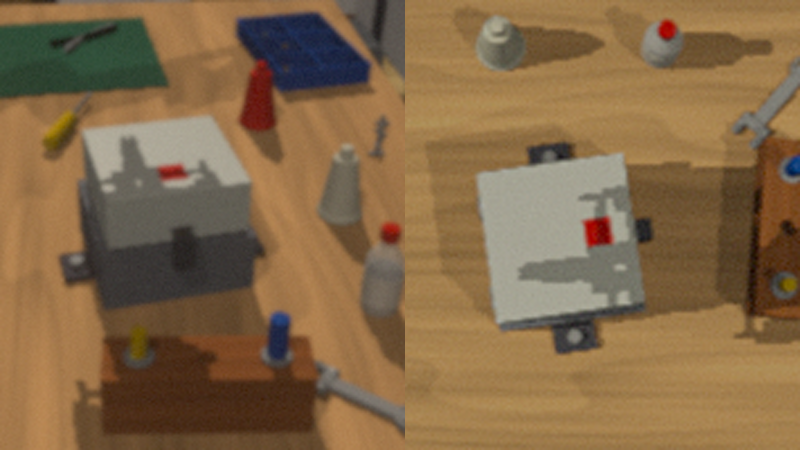

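The picture shows the cover flat and shut, with the red square at about (172,172) in the side half. The yellow and blue pins are still in the stand, and the loose things have not moved.

```bash
python3 -c "
from workcell import env
print(env.job_done())"
```

```text
the job is handed in; nothing more can be done
None
```

The job is handed in at about 21.5 s: the drift is home on the carriage, the cover is shut with its latch apparently snapped in (push force peaked near 8 N and fell to zero, then a hard stop at shut height), and the other pins and loose things look undisturbed.

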